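# Park the spacer from the deep jig socket with the sprung tongs

## Task

Take the sprung tongs out of their yellow holder, reach down into the deep square socket of the blue jig, squeeze the tongs on the steel spacer sleeve at the bottom and pull it up off its spring pin. Slide it over the empty spring pin of the aluminium stand and, still gripping it, press it down by feel until it is fully home and bears firmly on its steel seat ring, keeping up a push of about 13 N in all for a moment and never more than 17 N; then let go and stand the tongs back in their holder. Handle the spacer only with the tongs, do not ram the jig with them, and leave the other things on the table where they are.

Things in the scene. Friction and masses are not known exactly. Their poses are not given: they have to be found in the camera images.
- tongs: Cross-over sprung tongs, 165 mm long, 160 g, steel, two red grips at the top, jaws down in the holder. Origin: midway between the jaw tips, at their lower end; z points up along the tongs, jaws and grips open and close along y, the pivot pin lies along x, 95 mm above the tips. Springs hold them open; 1 mm closed over the grips closes the jaws by 2 mm.
- tongs_grip (a point): Point on the tongs midway between the red grips, 140 mm above the tips: the place to hold. The grips reach from 113 to 165 mm up, are 18 mm wide (x) and 40 mm over their outer faces when free. Squeezing them to 38 mm takes 8 N and carries the tongs with open jaws; to 35 mm 12 N, where the jaws meet the spacer; 60 N pull it off the pin, 90 N hold it firmly in a hard push.
- tongs_jaw (a point): Point midway between the jaws, 7 mm above the tips. Each jaw is 14 mm high (0 to 14 mm above the tips), 21 mm wide in x, with an upright V groove that centres the round spacer between the jaws. Free, the jaws leave 4 mm around the spacer and measure 45 mm over their backs (y).
- tongs_left (a joint): Closing angle of each tongs arm in rad: 0 free and open, 0.057 closed on the spacer, 0.12 fully shut. The two arms move alike.
- jig: Fixed blue base plate 130 x 130 x 12 mm with an upright square socket tube at its centre: 60 mm outside, 52 mm inside, walls along the jig's x and y, 75 mm deep, rim 87 mm above the table. Origin: centre of the plate's underside, on the table; z up. At -x a small toggle clamp lies folded back, its red handle reaching 120 mm from the centre and 61 mm high.
- jig_pin_foot (a point): Middle of the socket's floor (12 mm above the table), foot of the jig's pin, which is of the same kind as the stand's.
- spacer: Loose steel spacer sleeve, outside 24 mm, bore 14 mm, 20 mm high, about 47 g. Origin: centre of its underside; z along the bore. It starts upright on the pin at the bottom of the jig's socket, flat on the floor; the pin's springs hold it with 3 to 9 N.
- stand: Fixed aluminium plate 85 x 145 x 12 mm with two upright spring pins 70 mm apart along y; origin at the centre of its underside, z up. The pin at +y is empty, the one at -y carries the long brass spacer.
- seat: Steel seat ring, 30 mm across, 2 mm thick, round the foot of the stand's empty pin; origin: middle of its upper face, 14 mm above the table, z up. The pin rises 27 mm from there, 12 mm across, with a tapered nose; over the last 19 mm its two leaf springs rub in the bore with 3 to 9 N, so a spacer let go early hangs there. Home: underside down on the ring; the push then rises above the rubbing force, which soon dies away.
- long_spacer: Brass spacer, 24 mm across, 30 mm high, on the other pin of the stand. To be left alone. Origin: centre of its underside.
- holder: Fixed tongs holder: base plate 100 x 120 x 8 mm and an upright yellow tube, inside 32 mm along its x and 52 mm along its y, walls 4 mm, rim 73 mm above the table. Origin: centre of the underside; z up. The tongs' y lies along its y.
- holder_floor (a point): Middle of the holder's floor, 8 mm above the table, where the jaw tips stand.
- tee: Welded steel T bracket, 110 x 120 mm foot, 84 mm high, loose, to be left alone.
- magnet: Red welding magnet square, about 120 mm, lying flat, to be left alone.
- tip_tin: Green tin cup, 70 mm across, 50 mm high, to be left alone.

How it is judged (in metres and radians):
On the way, in this order (a step that is already met when the one before it is completed fails the run):
1. the spacer is gripped in the tongs and clear above the jig's socket (z of spacer in the frame of jig above 0.09 m and contact force between tongs and spacer above 1 N), for 0.2 s.
2. the spacer is pressed down on its seat ring with the tongs, with 7 to 17 N (z of spacer in the frame of seat between -0.002 and 0.0015 m and horizontal distance between spacer and seat below 0.003 m and angle between the z axis of spacer and the z axis of stand, either way round below 0.06 rad and contact force between spacer and seat above 7 N and contact force between tongs and spacer above 1 N), for 0.2 s.
3. the spacer is fully home on the empty pin of the stand and the tongs have let go of it (z of spacer in the frame of seat between -0.002 and 0.0015 m and horizontal distance between spacer and seat below 0.003 m and angle between the z axis of spacer and the z axis of stand, either way round below 0.06 rad and contact force between tongs and spacer below 0.2 N), for 0.2 s.
At the end, for the whole second after the job is handed in: The spacer stands on the stand's empty pin with its underside within 1.5 mm of the seat ring, upright within 0.06 rad and within 3 mm of the pin's axis; the tongs stand in the holder, jaws down, tips within 6 mm of its floor, upright within 0.15 rad; both are at rest (z of spacer in the frame of seat between -0.002 and 0.0015 m and horizontal distance between spacer and seat below 0.003 m and angle between the z axis of spacer and the z axis of stand, either way round below 0.06 rad and horizontal distance between tongs and holder_floor below 0.014 m and height (world z) of tongs below 0.014 m and angle between tongs's own z axis and vertical below 0.15 rad and linear speed of each of tongs, spacer below 0.02 m/s); the robot touches nothing.
It fails at once if the fingers or arm touch a spacer (contact force between any of the arm, the fingers and spacer above 0.5 N or contact force between any of the arm, the fingers and long_spacer above 0.5 N).
It fails at once if the spacer is pressed on its seat ring with more than 17 N (contact force between spacer and seat above 17 N).
It fails at once if the tongs bear on the jig with more than 25 N (contact force between tongs and jig above 25 N).
It fails at once if the long brass spacer is moved (distance of long_spacer from where it was at the start of the episode above 0.01 m).
It fails at once if another thing on the table is moved by more than 20 mm (distance of any of tee, magnet, tip_tin from where it was at the start of the episode above 0.02 m).
It also fails if it takes over 72 s, if anything falls off the work surface, if the arm or the gripper's body presses on something with over 40 N, if the wrist force passes 120 N, or if a joint passes its speed limit or range.

## Robot

A 6-joint arm with a two-finger parallel gripper is mounted at the origin on the work surface. World frame = base frame: x ahead of the robot, y to its left, z up, the work surface at z = 0. Lengths are in mm, angles in rad, forces in N, time in s.
With the tool pointing down it reaches from about 300 to 875 mm from the base axis. Payload 6.4 kg.
Tool frame: the origin (TCP) lies between the finger pads; the fingertips stand 22 mm ahead of it and the grasp point (between the pads) lies 3 mm ahead of it; z points along the fingers, x is the direction in which the jaws open and shut, and the axes are right-handed (so a half turn about z gives the same grasp; the last joint's range is limited). The gripper opens to 88 mm and grips with 3 to 60 N. Pads are 18 mm wide; open, the fingers measure 123 mm over their backs; the gripper's body (75 mm by 187 mm) begins 45 mm behind the grasp point.
Start: joints at [-0.206, 0.181, 1.607, -0, 1.354, -0.206], TCP at [575.014, 0.015, 260.714] pointing down, gripper open.
Joint ranges: [-2.99, 2.99], [-0.89, 2.07], [0.3, 2.58], [-1.14, 4.28], [0, 2.63], [-3.12, 3.12]. Speed limits (rad/s): [2.57, 2.57, 3.01, 3.14, 3.14, 3.14].

## Interface

Orientations are given as [roll, pitch, yaw] about the fixed x, y, z axes, in that order (R = Rz(yaw) Ry(pitch) Rx(roll)).
In Python, from plant import state, vision, finish_job, spotter gives the robot as it stands.
- The arm moves only by the shell command python3 -m jog 'ROWS' [FORCE]. ROWS is JSON, one flat list of numbers, 7 for each row, row after row: the shift along the tool's x, y, z in mm, then the turn, a rotation vector about the tool's x, y, z in rad, then the opening in per cent of the stroke, from 0 (shut) to 100 (fully open). A call has 1 to 20 rows; each row is the pose to reach, as a shift and turn from the pose commanded when the call began, along the tool's axes at that moment; what a row does not reach only later rows make up. A row lasts 1/10 s, in which the tool goes at most 50 mm and 8.59 degrees, less where a joint would pass 70% of its speed; a pose out of reach is approached as far as the arm can. A call with a gripper value outside its range is refused whole. The fingers move at their own pace and stop on an object; FORCE is the grip in N (left out, the last holds). Time passes only in rows, so rows that repeat a pose let the fingers close. It gives the time, the measured TCP pose, the force and the opening at its end, in the units of the state.
- state(): the state, without advancing time (a new reading comes with each control period).
- vision.capture(name): name is "scene" or "side" or "wrist"; returns the picture (420x560x3 uint8, red, green, blue); there is no depth.
- vision.camera_params(name): a dict with "camera_matrix" (3x3 intrinsics, pixels), "T" (4x4, takes a point from camera to world coordinates); the wrist camera has in their place "hand_eye" (4x4, takes a point from camera to tool coordinates, whose origin is the TCP and whose axes are the tool frame's). Camera axes: x right, y up, looking along -z (the intrinsics and any distortion apply to the point x, -y, -z); pixel columns grow to the right and rows downward; lengths in mm; the calibration is good to about 2 mm. The wrist camera is an equidistant fisheye: a pixel r from the principal point sees the ray r / f radians off the axis. A picture is of the moment at which its call begins: read the wrist's pose just before it. camera_params takes no time and is no camera call.
- finish_job(): hands the job in, once; it reports no verdict.
Trained networks look in the newest picture that a camera, given by its name, has taken for a name from the list of things; names that differ only in an ending like _2 or _b are one class to them, and where a whole thing is asked for, a point or a joint stands for the part that bears it (a point fixed in the world has none). Each returns a list of dicts, best first, with "confidence" (0 to 1); they miss things now and then, are a little off and sometimes report something else, mostly with a low value. They report only what shows in the picture. A call takes as long as a camera call.
- spotter.boxes_of(camera, target): "bbox" ([centre column, centre row, width, height] in pixels, round what is visible of it).
- spotter.outline_of(camera, target): "mask" (420x560 bool, what is visible of it) and "bbox" ([centre column, centre row, width, height] in pixels, round what is visible of it).
- spotter.tip_of(camera, target): "point" ([row, column] in pixels: a listed point, or the origin of a listed thing).
The state is a dict: "t": time; "q": joint angles; "joint_velocities": joint speeds; "tau": joint torques, N m; "ee_pos": TCP position; "orientation": TCP orientation; "contact_force": force on the tool from outside, world axes, zero at the start; "torque": the same for the moment, N m; "opening": opening from 0.0 (shut) to 1.0 (fully open).
Only numpy, scipy, OpenCV 4.12 (cv2) and the standard library are available. Lean on these libraries where they do the work, as an engineer would, in place of code of your own. Each camera call takes 0.05 s, during which the arm holds its last target. There are 200 camera calls.

## Working session

There is one attempt and no reset: what is moved stays moved. The work goes in short steps, Python scripts to look and compute and a shell command to move; the robot and the scene stay as the last step left them, time stands still between calls to the robot, and variables do not carry over. Pictures are saved under pics/ and viewed, about 8 in all and at most 12, crops included, and the job is handed in when it is done.

```bash
mkdir -p pics; ls
cat > h.py <<'E'
import numpy as np, cv2
from scipy.spatial.transform import Rotation as R
from plant import state, vision, finish_job, spotter
def tool():
    s=state(); T=np.eye(4); T[:3,:3]=R.from_euler('xyz',s['orientation']).as_matrix(); T[:3,3]=s['ee_pos']; return T
def save(im,n): cv2.imwrite('pics/'+n+'.png',im[:,:,::-1])
def ray(cam,u,v,Tt=None):
    p=vision.camera_params(cam); K=np.array(p['camera_matrix'])
    if cam=='wrist':
        T=Tt@np.array(p['hand_eye']); d=np.array([(u-K[0,2])/K[0,0],(v-K[1,2])/K[1,1]]); r=np.hypot(*d)
        k=np.sin(r)/r if r>1e-9 else 1.; c=np.array([d[0]*k,-d[1]*k,-np.cos(r)])
    else:
        T=np.array(p['T']); c=np.array([(u-K[0,2])/K[0,0],-(v-K[1,2])/K[1,1],-1])
    d=T[:3,:3]@c; return T[:3,3],d/np.linalg.norm(d)
def at_z(cam,u,v,z,Tt=None):
    o,d=ray(cam,u,v,Tt); return o+d*(z-o[2])/d[2]
def proj(cam,P,Tt=None):
    p=vision.camera_params(cam); K=np.array(p['camera_matrix'])
    T=Tt@np.array(p['hand_eye']) if cam=='wrist' else np.array(p['T'])
    c=(np.atleast_2d(P)-T[:3,3])@T[:3,:3]; x,y,z=c[:,0],-c[:,1],-c[:,2]
    if cam=='wrist':
        h=np.hypot(x,y); th=np.arctan2(h,z); k=th/np.maximum(h,1e-9); a,b=x*k,y*k
    else: a,b=x/z,y/z
    return np.c_[K[0,0]*a+K[0,2],K[1,1]*b+K[1,2]]
E
python3 - <<'E'
from h import *
for c in('scene','side','wrist'):
    T=tool(); im=vision.capture(c); save(im,c+'0'); p=vision.camera_params(c); print(c,p.keys()); print(np.round(p.get('T',p.get('hand_eye')),3).tolist(),np.array(p['camera_matrix']).tolist(),p.get('distortion'))
    if c=='side': continue
    for n,z in [('tongs_grip',148),('tongs',8),('jig_pin_foot',12),('jig',0),('seat',14),('stand',0),('holder_floor',8),('holder',0),('long_spacer',14),('tee',0),('magnet',0),('tip_tin',0)]:
        r=spotter.tip_of(c,n)
        for q in r[:2]:
            v,u=q['point']; print(n,round(q['confidence'],2),np.round([u,v]),np.round(at_z(c,u,v,z,T)[:2],1))
np.save('T0.npy',T)
print(state())
E
python3 -c "
import cv2,numpy as np
a=[cv2.imread('pics/%s0.png'%n) for n in('scene','wrist')]
"
```

```text
pics
scene dict_keys(['camera_matrix', 'T'])
[[0.688, -0.612, 0.39, 1022.686], [0.725, 0.584, -0.364, -483.878], [-0.005, 0.533, 0.846, 1116.476], [0.0, 0.0, 0.0, 1.0]] [[474.89859709565866, 0.0, 282.3899303696382], [0.0, 474.89859709565866, 211.80066495765786], [0.0, 0.0, 1.0]] None
tongs_grip 0.74 [198. 266.] [ 550.4 -303.3]
tongs_grip 0.42 [209. 288.] [ 610.  -319.2]
tongs 0.6 [209. 287.] [ 547.  -293.4]
jig_pin_foot 0.7 [287. 212.] [5.222e+02 2.000e-01]
jig_pin_foot 0.59 [211. 285.] [ 546.6 -287.3]
jig 0.74 [289. 211.] [518.8  10.4]
seat 0.49 [357. 146.] [500. 314.]
stand 0.73 [347. 148.] [478.4 293.7]
holder_floor 0.58 [207. 289.] [ 547.4 -302. ]
holder 0.6 [211. 286.] [ 545.8 -287.7]
long_spacer 0.61 [335. 148.] [459.  262.1]
tee 0.59 [356. 227.] [681.9 108.9]
tee 0.57 [335. 149.] [455.9 266.3]
magnet 0.65 [307. 284.] [ 709.1 -106.5]
magnet 0.48 [286. 212.] [516.2   4.4]
tip_tin 0.85 [147. 308.] [ 481.9 -437.9]
side dict_keys(['camera_matrix', 'T'])
[[-0.932, 0.177, -0.317, 283.327], [-0.363, -0.478, 0.8, 728.933], [-0.01, 0.86, 0.51, 635.151], [0.0, 0.0, 0.0, 1.0]] [[398.64405
[... 743 characters left out ...]
0.16 [378. 253.] [708.7 -98.8]
{'t': 1.35, 'q': array([-2.06311817e-01,  1.80784513e-01,  1.60701529e+00,  6.29154765e-05,
        1.35377489e+00, -2.06291369e-01]), 'joint_velocities': array([-0.00096649, -0.00076499, -0.0006099 ,  0.00209875,  0.00135693,
        0.00027   ]), 'tau': array([ 2.80081458e-04, -4.33824241e+01, -3.42176628e+01,  7.02967029e-02,
        3.06993420e-02,  7.91640758e-06]), 'ee_pos': array([5.75018546e+02, 2.49998146e-02, 2.60715775e+02]), 'orientation': array([-3.14153620e+00, -3.01685774e-05, -3.39952750e-05]), 'contact_force': array([-0.23443827, -0.29571218,  0.66794261]), 'torque': array([ 0.01574875,  0.00189845, -0.0041306 ]), 'opening': 1.0009706547047172}
```

View pics/scene0.png

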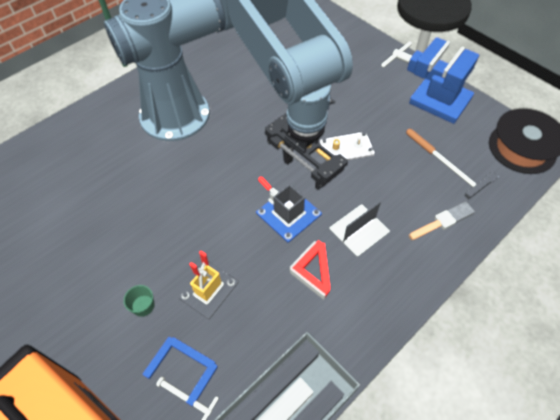

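View pics/wrist0.png

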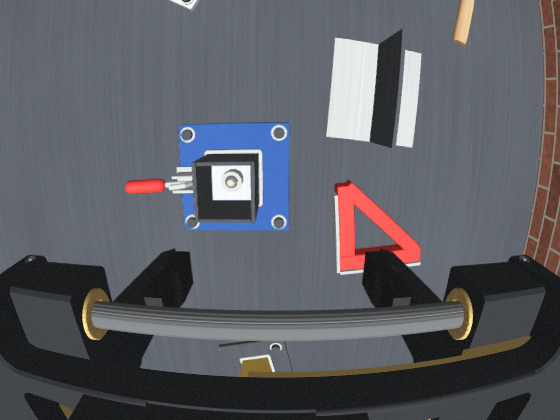

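```bash
python3 -m jog '[10,60,-20,0,0,0,100, 10,120,-40,0,0,0,100, 10,180,-40,0,0,0,100, 10,230,-40,0,0,0,100, 10,265,-40,0,0,0,100, 10,270,-40,0,0,0,100, 10,270,-40,0,0,0,100, 10,270,-40,0,0,0,100]'
python3 - <<'E'
from h import *
T=tool(); im=vision.capture('wrist'); save(im,'w1'); np.save('T1.npy',T); print(T.round(3))
for n,z in [('tongs_grip',148),('tongs',8),('holder_floor',8),('holder',0),('tip_tin',0)]:
    for q in spotter.tip_of('wrist',n)[:2]:
        v,u=q['point']; print(n,round(q['confidence'],2),np.round([u,v]),np.round(at_z('wrist',u,v,z,T)[:2],1))
E
```

```text
t: 2.15
ee_pos: [584.8, -270.2, 300.3]
orientation: [-3.141, 0.001, -0.001]
contact_force: [-0.7, 0.1, 0.0]
opening: 0.997
[[ 1.00000e+00 -1.00000e-03 -1.00000e-03  5.84761e+02]
 [-1.00000e-03 -1.00000e+00  1.00000e-03 -2.70151e+02]
 [-1.00000e-03 -1.00000e-03 -1.00000e+00  3.00299e+02]
 [ 0.00000e+00  0.00000e+00  0.00000e+00  1.00000e+00]]
tongs 0.84 [245. 193.] [ 541.9 -295.3]
holder_floor 0.91 [249. 198.] [ 546.9 -302.3]
holder 0.96 [249. 194.] [ 546.1 -298.2]
holder 0.51 [199. 288.] [ 463.7 -445.1]
tip_tin 0.64 [200. 288.] [ 466.6 -443.8]
```

View pics/w1.png

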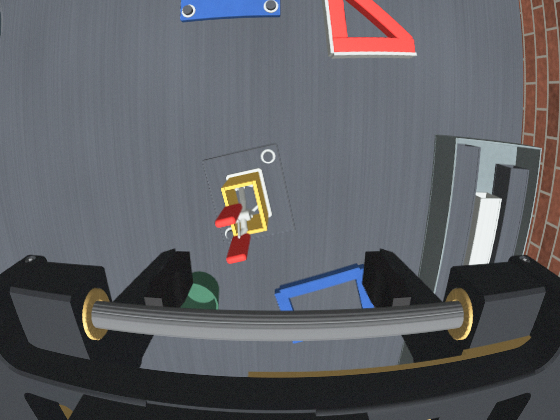

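```bash
cat > fit.py <<'E'
from h import *
from scipy.optimize import minimize
def box(x,y,yaw,a,b,z0,z1):
    c,s=np.cos(yaw),np.sin(yaw)
    return np.array([[x+c*i-s*j,y+s*i+c*j,z] for i in(-a,a) for j in(-b,b) for z in(z0,z1)])
def poly(pts,S=4):
    m=np.zeros((420*S,560*S),np.uint8); h=cv2.convexHull(np.round((pts+.5)*S).astype(np.int32)); cv2.fillConvexPoly(m,h,1); return m>0
def hullmask(mask,S=4):
    m=cv2.resize(mask.astype(np.float32),None,fx=S,fy=S,interpolation=cv2.INTER_LINEAR)>.5
    n=np.zeros(m.shape,np.uint8); p=np.argwhere(m)[:,::-1].astype(np.int32); cv2.fillConvexPoly(n,cv2.convexHull(p),1); return n>0
def fit(cam,T,mask,ign,x0,a,b,z0,z1):
    Hm=hullmask(mask); ok=~(cv2.resize(ign.astype(np.uint8),None,fx=4,fy=4,interpolation=0)>0)
    def cost(p):
        q=poly(proj(cam,box(p[0],p[1],p[2],a,b,z0,z1),T)); return 1-(q&Hm&ok).sum()/((q|Hm)&ok).sum()
    r=minimize(cost,x0,method='Nelder-Mead',options=dict(initial_simplex=np.array(x0)+np.array([[0,0,0],[6,0,0],[0,6,0],[0,0,.15]]),xatol=.05,fatol=1e-5)); return r.x,r.fun
E
python3 - <<'E'
from fit import *
T=np.load('T1.npy'); im=cv2.imread('pics/w1.png'); hsv=cv2.cvtColor(im,cv2.COLOR_BGR2HSV)
y=cv2.inRange(hsv,(18,120,70),(32,255,255))>0; r=(cv2.inRange(hsv,(0,150,60),(8,255,255))|cv2.inRange(hsv,(174,150,60),(180,255,255)))>0
box_=np.zeros_like(y); box_[140:280,190:310]=1; y&=box_; r&=box_
n,l,s,c=cv2.connectedComponentsWithStats(r.astype(np.uint8)); print(s,c)
y=cv2.morphologyEx(y.astype(np.uint8),cv2.MORPH_OPEN,np.ones((2,2)))>0; print(y.sum())
rd=cv2.dilate(r.astype(np.uint8),np.ones((3,3)))>0
for g in(0.2,-0.2): print(fit('wrist',T,y,rd,[546,-300,g],20,30,8,73))
for i in range(1,n):
    if s[i,4]>50: print(i,cv2.minAreaRect(np.argwhere(l==i)[:,::-1].astype(np.float32)),[np.round(at_z('wrist',*c[i],z,T),1) for z in(148,160)])
# scene rays triangulation of the holder too
o=im[130:290,180:330]; cv2.imwrite('pics/w1c.png',cv2.resize(o,None,fx=4,fy=4,interpolation=2))
E
```

```text
[[     0      0    560    420 234343]
 [   215    204     27     23    384]
 [   227    234     23     30    473]] [[279.66741912 209.41102999]
 [228.15885417 215.3359375 ]
 [238.2346723  248.84143763]]
1217
(array([ 5.46712202e+02, -3.00050325e+02,  2.14874333e-01]), np.float64(0.013279516884397324))
(array([ 5.46718331e+02, -2.99949183e+02,  2.14242708e-01]), np.float64(0.013279516884397324))
1 ((228.96151733398438, 215.30767822265625), (16.91835594177246, 31.063213348388672), 33.6900634765625) [array([ 540. , -282.4,  148. ]), array([ 541.9, -278.6,  160. ])]
2 ((237.9324188232422, 248.40541076660156), (18.741485595703125, 31.72900390625), 9.462321281433105) [array([ 547.8, -314.9,  148. ]), array([ 549.4, -309.8,  160. ])]
```

View pics/w1c.png

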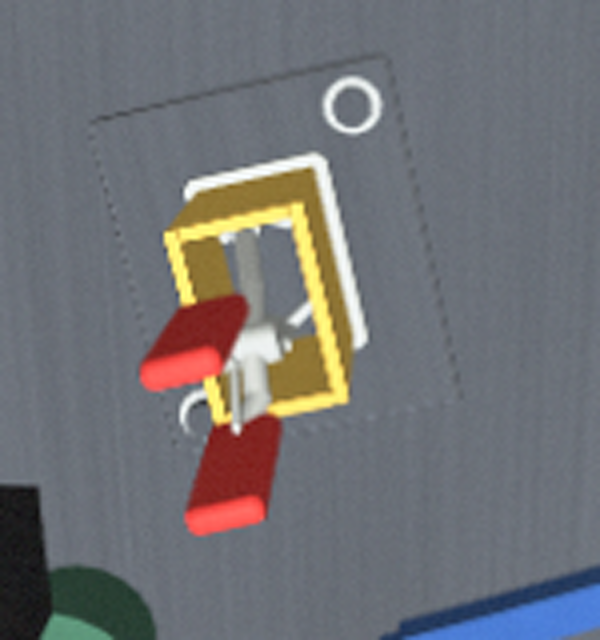

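```bash
python3 -m jog '[-15,10,20,0,0,0.14,100, -30,20,40,0,0,0.28,100, -39,28,50,0,0,0.42,100, -39,28,50,0,0,0.56,100, -39,28,50,0,0,0.70,100, -39,28,50,0,0,0.84,100, -39,28,50,0,0,0.98,100, -39,28,50,0,0,1.12,100, -39,28,50,0,0,1.26,100, -39,28,50,0,0,1.357,100, -39,28,50,0,0,1.357,100, -39,28,50,0,0,1.357,100]'
python3 - <<'E'
from fit import *
T=tool(); im=vision.capture('wrist'); save(im,'w2'); np.save('T2.npy',T)
hsv=cv2.cvtColor(im[:,:,::-1].copy(),cv2.COLOR_BGR2HSV)
y=cv2.inRange(hsv,(18,120,70),(32,255,255))>0; y[330:]=0
y=cv2.morphologyEx(y.astype(np.uint8),cv2.MORPH_OPEN,np.ones((2,2)))>0
r=(cv2.inRange(hsv,(0,150,60),(8,255,255))|cv2.inRange(hsv,(174,150,60),(180,255,255)))
T1=np.load('T1.npy')
t=[at_z('wrist',*p,173,T1) for p in((225,222),(236.5,259.2))]; print('tops',np.round(t,1),np.mean(t,0),np.arctan2(*(t[1]-t[0])[:2]))
print('grasp px',proj('wrist',(T@[0,0,3,1])[None,:3],T), 'tongs pred px',proj('wrist',[[546.7,-300,173],[546.7,-300,148],[546.7,-300,73]],T),y.sum())
print(cv2.connectedComponentsWithStats(r)[2:])
E
```

```text
t: 3.65
ee_pos: [546.2, -297.5, 250.8]
orientation: [-3.141, -0.0, -1.354]
contact_force: [-0.1, -0.3, -0.3]
opening: 1.001
tops [[ 541.5 -281.2  173. ]
 [ 549.6 -314.8  173. ]] [ 545.51591824 -298.0034855   173.        ] 2.905103344323669
grasp px [[277.65213656 286.01437637]] tongs pred px [[281.46429248 229.686707  ]
 [281.05366004 218.15912065]
 [280.19163104 194.23815304]] 2265
(array([[     0,      0,    560,    420, 230987],
       [    64,      0,     83,     65,   2960],
       [   248,    201,     15,     43,    466],
       [   294,    200,     15,     43,    464],
       [    30,    215,     12,     34,    322],
       [   542,    265,      1,      1,      1]], dtype=int32), array([[282.03629641, 211.65377705],
       [108.55202703,  35.09594595],
       [254.88626609, 222.24463519],
       [300.85344828, 221.80818966],
       [ 35.56832298, 231.35093168],
       [542.        , 265.        ]]))
```

View pics/w2.png

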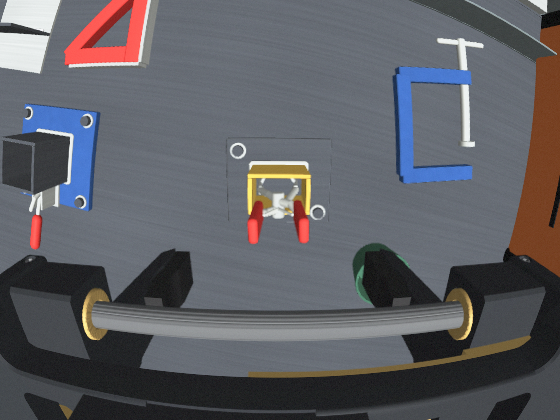

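Run:
```python
from fit import *
T=np.load('T2.npy'); im=cv2.imread('pics/w2.png'); hsv=cv2.cvtColor(im,cv2.COLOR_BGR2HSV)
W=np.zeros((420,560),bool); W[140:250,220:340]=1
y=(cv2.inRange(hsv,(18,120,70),(32,255,255))>0)&W
y=cv2.morphologyEx(y.astype(np.uint8),cv2.MORPH_OPEN,np.ones((2,2)))>0
r=((cv2.inRange(hsv,(0,150,60),(8,255,255))|cv2.inRange(hsv,(174,150,60),(180,255,255)))>0)&W
rd=cv2.dilate(r.astype(np.uint8),np.ones((3,3)))>0
p,c=fit('wrist',T,r,~W,[546,-298,.21],9,20,121,173); print('grips',p,c)
q,c=fit('wrist',T,y,rd,[546,-298,.21],20,30,8,73); print('holder',q,c)
for v in (p,q): print((np.linalg.inv(T)@[v[0],v[1],151,1])[:3])
```

```text
grips [ 5.45332081e+02 -2.98025668e+02  2.48208624e-01] 0.07318343195266275
holder [ 5.44809482e+02 -2.99878331e+02  2.14910638e-01] 0.01584081688471528
[ 0.35022252  0.97447992 99.84579685]
[ 2.04669205  1.88412802 99.84584398]
```

```bash
python3 -m jog '[0,0,30,0,0,0,100, 0,0,65,0,0,0,80, 0,0,90,0,0,0,70, 0,0,99,0,0,0,60, 0,0,99.8,0,0,0,55, 0,0,99.8,0,0,0,42, 0,0,99.8,0,0,0,42, 0,0,99.8,0,0,0,42, 0,0,99.8,0,0,0,42, 0,0,99.8,0,0,0,42]' 8
```

```text
t: 4.7
ee_pos: [547.0, -298.8, 153.0]
orientation: [-3.139, -0.003, -1.357]
contact_force: [-0.5, -0.1, 6.4]
opening: 0.438
```

```bash
python3 -m jog '[0,0,0,0,0,0,42, 0,0,0,0,0,0,42, 0,0,0,0,0,0,42]' 8
python3 - <<'E'
from h import *
im=vision.capture('wrist'); save(im,'w3'); s=state(); print(s['contact_force'],s['torque'],s['opening'],s['ee_pos'])
E
```

```text
t: 5.0
ee_pos: [547.0, -298.9, 153.0]
orientation: [-3.139, -0.003, -1.357]
contact_force: [-0.1, -0.0, 6.9]
opening: 0.439
[-0.14993144  0.31493679  6.72430031] [ 0.03821342  0.1027672  -0.00414514] 0.4422245198462839 [ 547.06446056 -298.83357115  153.01442177]
```

View pics/w3.png

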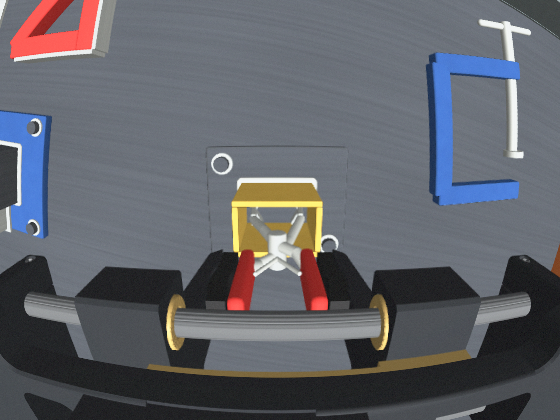

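```bash
python3 -m jog '[0,0,-3,0,0,0,42, 0,0,-6,0,0,0,42, 0,0,-15,0,0,0,42, 0,0,-30,0,0,0,42]' ; python3 -m jog '[0,0,-25,0,0,0,42, 0,0,-50,0,0,0,42, 0,0,-70,0,0,0,42, 0,0,-80,0,0,0,42, 0,0,-80,0,0,0,42, 0,0,-80,0,0,0,42]'
```

```text
t: 5.45
ee_pos: [545.3, -297.4, 180.4]
orientation: [3.14, 0.002, -1.357]
contact_force: [-0.3, -0.2, -0.7]
opening: 0.425
t: 6.05
ee_pos: [545.7, -297.7, 260.4]
orientation: [3.141, 0.001, -1.357]
contact_force: [1.0, -0.1, -1.5]
opening: 0.427
```

Run:
```python
from fit import *
T=np.load('T0.npy'); im=cv2.imread('pics/wrist0.png'); hsv=cv2.cvtColor(im,cv2.COLOR_BGR2HSV)
W=np.zeros((420,560),bool); W[100:250,120:320]=1
b=(cv2.inRange(hsv,(100,150,60),(125,255,255))>0)&W
b=cv2.morphologyEx(b.astype(np.uint8),cv2.MORPH_OPEN,np.ones((3,3)))>0
q,c=fit('wrist',T,b,~W,[520,2,.02],65,65,0,12); print('plate',q,c)
d=(hsv[:,:,2]<60)&W; d[:,:185]=0; d=cv2.morphologyEx(d.astype(np.uint8),cv2.MORPH_OPEN,np.ones((5,5)))>0; print(d.sum())
q,c=fit('wrist',T,d,~W,[520,2,.02],30,30,12,87); print('tube',q,c)
# socket inside floor px and pin
print(proj('wrist',[[520,2,12],[520,2,39]],T))
ims=cv2.imread('pics/scene0.png'); s=ims[120:180,300:400]; c1=cv2.resize(s,(700,420),interpolation=2)
cv2.imwrite('pics/c1.png',c1)
```

```text
plate [ 5.22921488e+02  3.46003297e+00 -3.66816823e-03] 0.02076506855221183
1770
tube [ 5.25179264e+02  3.00635329e+00 -7.96002844e-02] 0.18456617463790193
[[230.58572066 178.5718446 ]
 [227.15272139 183.19405788]]
```

```bash
python3 -m jog '[-20,1,-5,0,0,0.02,42, -55,2,-10,0,0,0.05,42, -95,4,-10,0,0,0.08,42, -135,5,-10,0,0,0.11,42, -175,7,-10,0,0,0.14,42, -215,8,-10,0,0,0.17,42, -250,9,-10,0,0,0.20,42, -280,10,-10,0,0,0.214,42, -300,11,-10,0,0,0.214,42, -307,11,-10,0,0,0.214,42, -307,11,-10,0,0,0.214,42, -307,11,-10,0,0,0.214,42]'
python3 - <<'E'
from fit import *
T=tool(); im=vision.capture('wrist'); save(im,'w4'); np.save('T4.npy',T); print(T.round(3))
for n,z in [('jig_pin_foot',12),('jig',0),('spacer',12),('tongs',115),('tongs_jaw',122)]:
    for q in spotter.tip_of('wrist',n)[:1]:
        v,u=q['point']; print(n,round(q['confidence'],2),np.round([u,v]),np.round(at_z('wrist',u,v,z,T)[:2],1))
E
```

```text
t: 7.25
ee_pos: [470.2, -1.0, 270.5]
orientation: [3.141, -0.0, -1.571]
contact_force: [-0.4, -1.6, -0.9]
opening: 0.427
[[-0.00000e+00 -1.00000e+00 -1.00000e-03  4.70217e+02]
 [-1.00000e+00  0.00000e+00 -0.00000e+00 -9.61000e-01]
 [ 0.00000e+00  1.00000e-03 -1.00000e+00  2.70470e+02]
 [ 0.00000e+00  0.00000e+00  0.00000e+00  1.00000e+00]]
jig_pin_foot 0.93 [271. 135.] [522.1   6.2]
jig 0.67 [271. 131.] [525.7   6.9]
spacer 0.79 [276. 134.] [5.229e+02 4.000e-01]
tongs 0.65 [275. 202.] [467.8   1.3]
tongs_jaw 0.88 [274. 212.] [461.4   2.1]
```

View pics/w4.png

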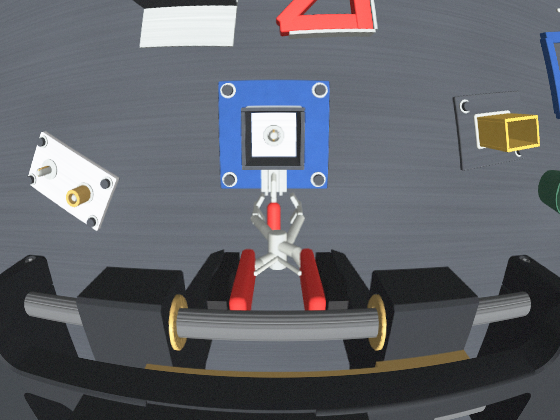

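Run:
```python
from fit import *
T=np.load('T4.npy'); im=cv2.imread('pics/w4.png'); hsv=cv2.cvtColor(im,cv2.COLOR_BGR2HSV)
Ti=np.linalg.inv(T)
def rep(n,q,c,e=(.85,1.26)):
    t=(Ti@[q[0],q[1],0,1])[:2]; print(n,np.round(q,3),round(c,4),'tool',t.round(2),'corr',(t-e).round(2))
W=np.zeros((420,560),bool); W[70:195,205:340]=1
b=(cv2.inRange(hsv,(100,130,60),(125,255,255))>0)&W
b=cv2.morphologyEx(b.astype(np.uint8),cv2.MORPH_OPEN,np.ones((3,3)))>0
q,c=fit('wrist',T,b,~W,[521,3,.02],65,65,0,12); rep('plate',q,c)
g=hsv[:,:,2]; cv2.imwrite('pics/c2.png',cv2.resize(im[70:290,205:350],None,fx=4,fy=4,interpolation=2)[:, :])
# white socket floor
w=(g>150)&(hsv[:,:,1]<40); w[:107]=0;w[162:]=0;w[:,:245]=0;w[:,304:]=0
p=np.argwhere(w); print('floor white rows',p[:,0].min(),p[:,0].max(),'cols',p[:,1].min(),p[:,1].max())
# stand fit
W=np.zeros((420,560),bool); W[125:240,20:125]=1
s=(g>130)&(hsv[:,:,1]<60)&W; n,l,st,_=cv2.connectedComponentsWithStats(s.astype(np.uint8)); k=1+st[1:,4].argmax(); s=l==k
q,c=fit('wrist',T,s,~W,[505,290,-.6],42.5,72.5,0,12); rep('stand',q,c)
for sg in(1,-1):
    R2=q[2]; P=np.array([q[0]-np.sin(R2)*35*sg,q[1]+np.cos(R2)*35*sg]); print('pin',sg,P.round(1),proj('wrist',[[*P,14],[*P,41]],T).round(1))
for nme,z in (('seat',14),('stand',0),('long_spacer',14)):
    for r in spotter.tip_of('wrist',nme)[:2]: v,u=r['point']; print(nme,round(r['confidence'],2),[u,v],at_z('wrist',u,v,z,T)[:2].round(1))
```

```text
plate [5.24084e+02 3.67000e+00 1.00000e-03] 0.0108 tool [ -4.73 -54.05] corr [ -5.58 -55.31]
floor white rows 107 156 cols 246 301
stand [473.786 293.739  -0.538] 0.0255 tool [-294.78   -3.64] corr [-295.63   -4.9 ]
pin 1 [491.7 323.8] [[ 48.3 169.4]
 [ 36.7 173. ]]
pin -1 [455.9 263.7] [[ 83.5 192.9]
 [ 72.9 197.9]]
seat 0.66 [49.3, 167.6] [494.2 321.4]
stand 0.73 [67.3, 181.4] [470.4 300.8]
long_spacer 0.74 [84.9, 190.3] [459.5 260.7]
```

View pics/c2.png

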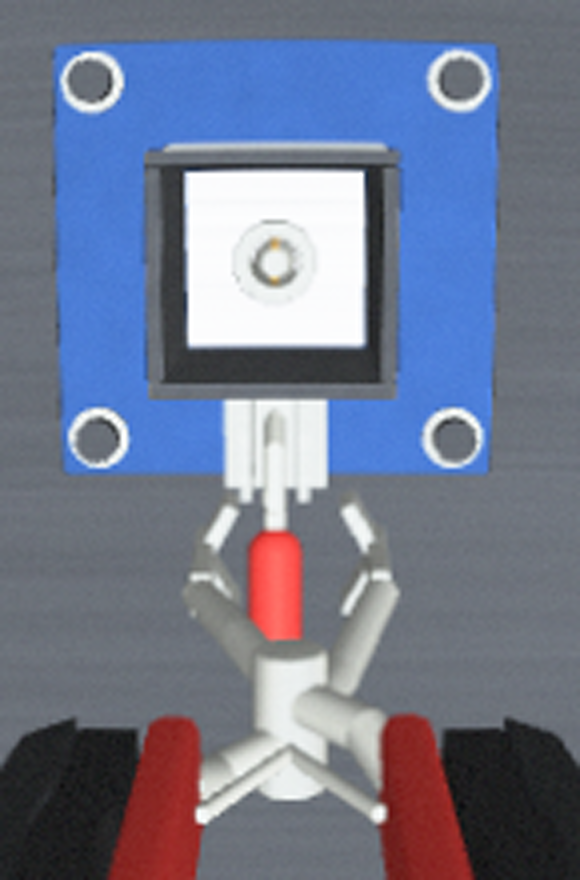

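Run:
```python
from h import *
T=np.load('T4.npy'); Ti=np.linalg.inv(T)
def t(u,v,z): P=at_z('wrist',u,v,z,T); return P[:2].round(1),(Ti@[*P,1])[:2].round(2)
print('rim',t(273,138.2,87), [t(*p,87)[1] for p in((241.3,107.5),(304.8,107.5),(242.5,169.5),(304,169.5))])
print('spacer top',t(273.75,135.5,32)); print('floor far edge',[t(u,112.5,12) for u in(251.3,296.5)])
bolts=[(92,82),(459,82),(98,438),(452,438)]; B=[t(x/4+205,y/4+70,12)[1] for x,y in bolts]; print('bolts',B,np.mean(B,0))
for z in(0,14):
  for y in(-10.5,10.5):
    print('jaw pred',z,y,proj('wrist',[(T@[x,y,145-z,1])[:3] for x in(-21,21)],T).round(1).tolist())
print('pivot', proj('wrist',[(T@[0,y,145-95,1])[:3] for y in(-11,11)],T).round(1).tolist())
print('seen jaw outer crops', [(x/4+205,y/4+70) for x,y in((240,505),(190,610),(345,505),(395,595))],'pivot ends',[(x/4+205,y/4+70) for x,y in((290,650),(290,790))])
```

```text
rim (array([523.,   3.]), array([ -4.08, -52.9 ])) [array([-33.66, -82.38]), array([ 25.63, -82.2 ]), array([-33.44, -23.04]), array([ 25.53, -22.96])]
spacer top (array([522.5,   2.9]), array([ -3.98, -52.41]))
floor far edge [(array([548.7,  29.2]), array([-30.25, -78.64])), (array([548.5, -23.3]), array([ 22.23, -78.51]))]
bolts [array([ -57.35, -105.44]), array([  49.21, -105.13]), array([-57.69,   1.08]), array([48.89,  1.18])] [ -4.235  -52.0775]
jaw pred 0 -10.5 [[252.7, 191.2], [302.0, 191.1]]
jaw pred 0 10.5 [[253.2, 214.7], [301.5, 214.7]]
jaw pred 14 -10.5 [[251.4, 195.0], [303.3, 195.0]]
jaw pred 14 10.5 [[252.0, 219.7], [302.7, 219.7]]
pivot [[277.3, 227.9], [277.3, 262.8]]
seen jaw outer crops [(265.0, 196.25), (252.5, 222.5), (291.25, 196.25), (303.75, 218.75)] pivot ends [(277.5, 232.5), (277.5, 267.5)]
```

```bash
python3 -m jog '[-2,-20,0,0,0,0,42, -4.5,-45,0,0,0,0,42, -4.5,-54,0,0,0,0,42, -4.5,-54,0,0,0,0,42, -4.5,-54,10,0,0,0,42, -4.5,-54,25,0,0,0,42, -4.5,-54,40,0,0,0,42, -4.5,-54,60,0,0,0,42, -4.5,-54,75,0,0,0,42, -4.5,-54,85,0,0,0,42, -4.5,-54,87,0,0,0,42, -4.5,-54,87,0,0,0,42]'
python3 - <<'E'
from h import *
im=vision.capture('wrist'); save(cv2.resize(im[60:330,190:370],None,fx=2.2,fy=2.2,interpolation=2),'w5')
im=vision.capture('scene'); save(im,'s5'); s=state(); print(s['contact_force'],s['torque'])
E
```

```text
t: 8.9
ee_pos: [523.8, 4.1, 183.8]
orientation: [3.141, 0.0, -1.571]
contact_force: [0.5, -0.4, -2.4]
opening: 0.422
[ 0.34520781 -0.3900355  -1.29577405] [0.0614269  0.06133361 0.0158745 ]
```

View pics/w5.png

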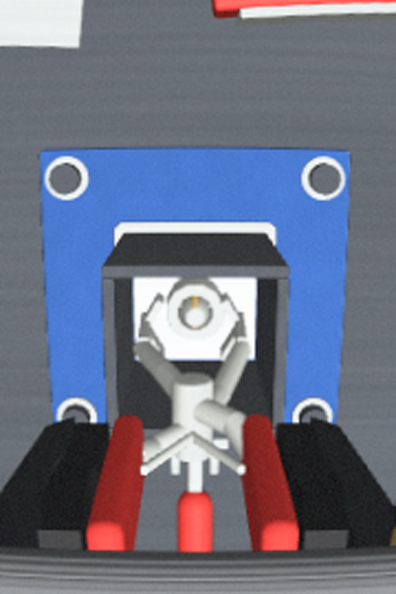

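```bash
python3 -m jog '[0,0,5,0,0,0,42, 0,0,10,0,0,0,42, 0,0,15,0,0,0,42, 0,0,20,0,0,0,42, 0,0,22,0,0,0,42, 0,0,22.5,0,0,0,42, 0,0,22.5,0,0,0,42, 0,0,22.5,0,0,0,42]'
```

```text
t: 9.8
ee_pos: [524.3, 4.2, 161.6]
orientation: [-3.141, -0.0, -1.571]
contact_force: [0.6, -0.1, -1.9]
opening: 0.427
```

```bash
python3 -m jog '[0,0,0,0,0,0,38, 0,0,0,0,0,0,30, 0,0,0,0,0,0,20, 0,0,0,0,0,0,10, 0,0,0,0,0,0,5, 0,0,0,0,0,0,5, 0,0,0,0,0,0,5, 0,0,0,0,0,0,5]' 60
```

```text
t: 10.6
ee_pos: [524.4, 4.0, 161.8]
orientation: [-3.141, -0.0, -1.571]
contact_force: [0.4, -1.3, 2.9]
opening: 0.377
```

```bash
python3 -m jog '[0,0,-2,0,0,0,5, 0,0,-4,0,0,0,5, 0,0,-7,0,0,0,5, 0,0,-10,0,0,0,5, 0,0,-10,0,0,0,5]'; python3 -m jog '[0,0,-5,0,0,0,5, 0,0,-12,0,0,0,5, 0,0,-20,0,0,0,5, 0,0,-30,0,0,0,5, 0,0,-45,0,0,0,5, 0,0,-60,0,0,0,5, 0,0,-75,0,0,0,5, 0,0,-90,0,0,0,5, 0,0,-100,0,0,0,5, 0,0,-100,0,0,0,5, 0,0,-100,0,0,0,5]'
```

```text
t: 11.1
ee_pos: [524.4, 4.2, 172.1]
orientation: [-3.141, 0.0, -1.571]
contact_force: [-0.4, -0.4, -2.5]
opening: 0.383
t: 12.2
ee_pos: [524.0, 4.2, 271.4]
orientation: [3.142, 0.0, -1.571]
contact_force: [0.0, 0.5, -1.6]
opening: 0.377
```

```bash
python3 -m jog '[-20,5,0,0,0,0,5, -55,15,0,0,0,0,5, -95,25,0,0,0,0,5, -135,36,0,0,0,0,5, -175,47,0,0,0,0,5, -215,58,0,0,0,0,5, -255,69,0,0,0,0,5, -290,78,0,0,0,0,5, -312,84,0,0,0,0,5, -320,86,0,0,0,0,5, -320,86,0,0,0,0,5, -320,86,0,0,0,0,5]'
python3 - <<'E'
from fit import *
T=tool(); im=vision.capture('wrist'); save(im,'w6'); np.save('T6.npy',T); print(T[:3,3]); Ti=np.linalg.inv(T)
save(cv2.resize(im[60:250,180:380],None,fx=4,fy=3,interpolation=2) if 0 else cv2.resize(im[70:220,190:360],None,fx=4,fy=4,interpolation=2),'c6')
for nme,z in (('seat',14),('stand',0),('long_spacer',14),('spacer',122)):
    for r in spotter.tip_of('wrist',nme)[:2]: v,u=r['point']; P=at_z('wrist',u,v,z,T); print(nme,round(r['confidence'],2),[u,v],P[:2].round(1),(Ti@[*P,1])[:2].round(2))
hsv=cv2.cvtColor(im[:,:,::-1].copy(),cv2.COLOR_BGR2HSV)
W=np.zeros((420,560),bool); W[60:215,190:420]=1
s=(hsv[:,:,2]>130)&(hsv[:,:,1]<60)&W; n,l,st,_=cv2.connectedComponentsWithStats(s.astype(np.uint8)); k=1+st[1:,4].argmax(); s=l==k; print(st[k])
q,c=fit('wrist',T,s,~W,[474,294,-.54],42.5,72.5,0,12); P=np.array([q[0]-np.sin(q[2])*35,q[1]+np.cos(q[2])*35])
print(q,c,P,(Ti@[*P,14,1])[:2], proj('wrist',[[*P,14],[*P,41]],T))
E
```

```text
t: 13.4
ee_pos: [438.3, 323.3, 270.9]
orientation: [3.141, -0.001, -1.571]
contact_force: [-0.4, 0.0, -1.9]
opening: 0.38
[438.33242845 323.28481752 270.85752506]
seat 0.81 [277.2, 131.5] [494.2 323.2] [ -0.17 -56.08]
stand 0.65 [301.4, 151.1] [469.8 293.7] [ 29.26 -31.65]
long_spacer 0.88 [331.4, 164.3] [455.9 258.7] [ 64.37 -17.77]
spacer 0.76 [277.0, 201.9] [438.2 323.4] [-0.3   0.01]
spacer 0.19 [276.7, 211.2] [429.8 323.7] [-0.57  8.44]
[ 232   87  139  122 7909]
[474.66473316 293.5306675   -0.54090731] 0.03511185421913687 [492.68672269 323.53413219] [ -0.53510307 -54.54871619] [[276.88798982 132.80738044]
 [276.87438566 133.99557053]]
```

View pics/c6.png

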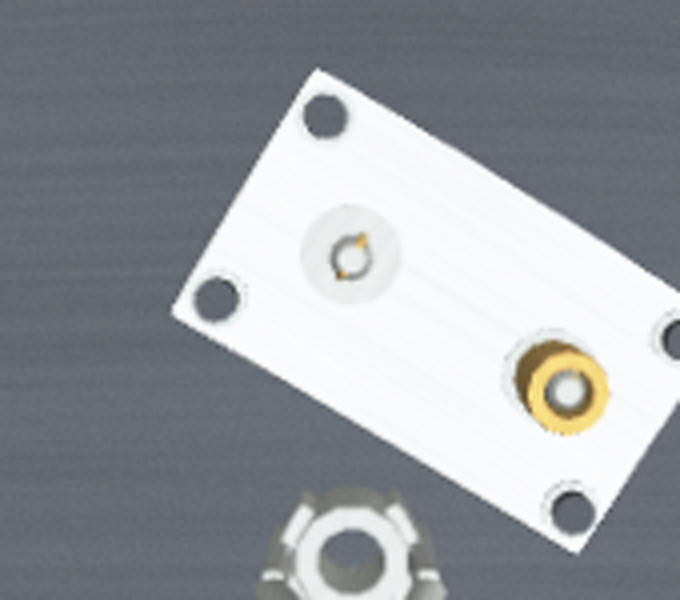

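Run:
```python
from h import *
T=np.load('T6.npy'); Ti=np.linalg.inv(T)
for n,u,v,z in(('spacer',278,210.75,141.5),('bore',352/4+190-.4,70+562/4-.4,141.5),('pin',277.75,134,41),('seat',277.5,133.5,14)): print(n,(Ti@[*at_z('wrist',u-.4,v-.4,z,T),1])[:2].round(2))
T4=np.load('T4.npy'); print((np.linalg.inv(T4)@[*at_z('wrist',273.75-.4,135.5-.4,32,T4),1])[:2])
im=cv2.imread('pics/w6.png'); g=cv2.cvtColor(im,cv2.COLOR_BGR2GRAY)[185:240,255:305]; d=cv2.resize(g,None,fx=8,fy=8,interpolation=2)
for c in [cv2.fitEllipse(c) for c in cv2.findContours((d<110).astype(np.uint8),0,1)[0] if 500<cv2.contourArea(c)<20000 and len(c)>5]: print('dark',np.array(c[0])/8+[255,185],np.array(c[1])/8)
```

```text
spacer [0.21 1.94]
bore [-0.12  1.39]
pin [ 1.000e-02 -5.496e+01]
seat [ -0.29 -54.2 ]
[ -4.42416896 -52.85907016]
dark [259.56865978 234.56479645] [10.44884014 18.07819176]
dark [279.40332222 226.49093628] [ 7.33035326 21.87554932]
dark [300.6894989 230.8831749] [ 9.16916752 33.24621964]
dark [284.35224152 210.20686531] [2.33394098 6.04538727]
dark [275.88587952 205.81675148] [4.19788408 9.45522881]
dark [299.96330643 200.0532999 ] [6.91111994 9.26614857]
```

```bash
python3 -m jog '[0,-15,0,0,0,0,5, -0.5,-35,10,0,0,0,5, -0.5,-50,25,0,0,0,5, -0.5,-56,40,0,0,0,5, -0.5,-56,55,0,0,0,5, -0.5,-56,68,0,0,0,5, -0.5,-56,74,0,0,0,5, -0.5,-56,75,0,0,0,5, -0.5,-56,75,0,0,0,5, -0.5,-56,75,0,0,0,5]'; python3 -m jog '[0,0,2,0,0,0,5, 0,0,4,0,0,0,5, 0,0,6,0,0,0,5, 0,0,7,0,0,0,5, 0,0,7,0,0,0,5]'
```

```text
t: 14.65
ee_pos: [494.5, 325.0, 197.4]
orientation: [-3.14, 0.001, -1.571]
contact_force: [-0.2, -0.7, -1.9]
opening: 0.382
t: 15.15
ee_pos: [494.1, 324.6, 189.1]
orientation: [3.141, -0.0, -1.571]
contact_force: [0.5, -0.2, -2.2]
opening: 0.382
```

```bash
python3 -m jog '[0,0,1,0,0,0,5, 0,0,2,0,0,0,5, 0,0,3,0,0,0,5, 0,0,4,0,0,0,5, 0,0,4,0,0,0,5, 0,0,4,0,0,0,5]'; python3 -c "
from h import *
s=state(); print(s['ee_pos'],s['contact_force'],s['torque'])"
```

```text
t: 15.75
ee_pos: [494.1, 324.5, 185.3]
orientation: [3.141, -0.0, -1.571]
contact_force: [-0.1, -0.5, -2.7]
opening: 0.378
[494.13250375 324.53375083 185.29119696] [-0.14510119 -0.49507696 -2.70696681] [-0.17964537  0.07290705 -0.04650481]
```

```bash
python3 -m jog '[0,0,1,0,0,0,5, 0,0,2,0,0,0,5, 0,0,3,0,0,0,5, 0,0,4,0,0,0,5, 0,0,5,0,0,0,5, 0,0,6,0,0,0,5, 0,0,6,0,0,0,5]'; python3 -m jog '[0,0,1,0,0,0,5, 0,0,2,0,0,0,5, 0,0,3,0,0,0,5, 0,0,4,0,0,0,5, 0,0,4,0,0,0,5]'
```

```text
t: 16.45
ee_pos: [494.1, 324.6, 179.2]
orientation: [3.141, -0.0, -1.571]
contact_force: [-0.1, -1.5, -2.3]
opening: 0.378
t: 16.95
ee_pos: [494.3, 324.7, 175.4]
orientation: [-3.141, -0.0, -1.571]
contact_force: [-0.1, -2.2, -0.4]
opening: 0.377
```

```bash
python3 -m jog '[0.4,0,0,0,0,0,5, 0.7,0,1,0,0,0,5, 0.7,0,2,0,0,0,5, 0.7,0,3,0,0,0,5, 0.7,0,4,0,0,0,5, 0.7,0,4,0,0,0,5]';  python3 -m jog '[0,0,1,0,0,0,5, 0,0,2,0,0,0,5, 0,0,3,0,0,0,5, 0,0,3,0,0,0,5]'
```

```text
t: 17.55
ee_pos: [494.3, 324.1, 171.5]
orientation: [-3.141, 0.0, -1.571]
contact_force: [0.1, -1.2, 2.3]
opening: 0.384
t: 17.95
ee_pos: [494.1, 324.0, 168.1]
orientation: [3.141, -0.0, -1.571]
contact_force: [-0.2, 0.1, 1.2]
opening: 0.377
```

```bash
for i in 1; do python3 -m jog '[0,0,0.5,0,0,0,5, 0,0,1,0,0,0,5, 0,0,1.5,0,0,0,5, 0,0,2,0,0,0,5, 0,0,2,0,0,0,5]'; python3 -m jog '[0,0,0.5,0,0,0,5, 0,0,1,0,0,0,5, 0,0,1,0,0,0,5, 0,0,1,0,0,0,5]'; python3 -c "
from h import *
s=state(); print(s['ee_pos'],s['contact_force'])"; done
```

```text
t: 18.45
ee_pos: [494.1, 324.0, 166.3]
orientation: [3.141, -0.0, -1.571]
contact_force: [-0.4, -0.1, 2.9]
opening: 0.38
t: 18.85
ee_pos: [494.1, 324.0, 165.3]
orientation: [3.141, -0.0, -1.571]
contact_force: [0.1, -1.2, 2.8]
opening: 0.379
[494.14393829 323.98187643 165.301138  ] [ 0.13658876 -1.235618    2.77851345]
```

```bash
python3 -m jog '[0,0,0.5,0,0,0,5, 0,0,0.5,0,0,0,5]'; python3 -m jog '[0,0,0.5,0,0,0,5, 0,0,0.5,0,0,0,5]';python3 -m jog '[0,0,0.5,0,0,0,5, 0,0,0.5,0,0,0,5]'
```

```text
t: 19.05
ee_pos: [494.2, 324.0, 164.8]
orientation: [3.141, -0.0, -1.571]
contact_force: [-0.5, -0.9, 3.4]
opening: 0.375
t: 19.25
ee_pos: [494.1, 324.0, 164.3]
orientation: [3.141, -0.0, -1.571]
contact_force: [-0.1, -1.2, 3.2]
opening: 0.378
t: 19.45
ee_pos: [494.2, 324.0, 163.9]
orientation: [3.142, 0.0, -1.571]
contact_force: [-0.4, -0.3, 2.3]
opening: 0.382
```

```bash
python3 -m jog '[0,0,0.4,0,0,0,5, 0,0,0.4,0,0,0,5]'; python3 -m jog '[0,0,0.4,0,0,0,5, 0,0,0.4,0,0,0,5]';python3 -m jog '[0,0,0.4,0,0,0,5, 0,0,0.4,0,0,0,5]'
```

```text
t: 19.65
ee_pos: [494.4, 324.0, 163.8]
orientation: [-3.141, 0.0, -1.571]
contact_force: [-0.7, -1.6, 5.4]
opening: 0.377
t: 19.85
ee_pos: [494.5, 324.1, 163.8]
orientation: [-3.141, 0.0, -1.571]
contact_force: [-0.6, -1.0, 6.4]
opening: 0.379
t: 20.05
ee_pos: [494.7, 324.1, 163.7]
orientation: [-3.14, 0.0, -1.571]
contact_force: [-0.9, -1.6, 8.5]
opening: 0.381
```

```bash
python3 -m jog '[0,0,0.3,0,0,0,5, 0,0,0.6,0,0,0,5]'; python3 -c "
from h import *
for i in range(3):
  vision.capture('side'); s=state(); print(s['ee_pos'],s['contact_force'])"
```

```text
t: 20.25
ee_pos: [495.0, 324.2, 163.6]
orientation: [-3.14, 0.0, -1.571]
contact_force: [-2.3, -2.6, 12.1]
opening: 0.375
[494.99021807 324.17274757 163.64528388] [-0.55764313 -2.28283127 11.05198935]
[494.95896941 324.1764358  163.63782013] [-1.3592672  -1.82394312 10.22671261]
[494.97004096 324.18365572 163.66188875] [-1.0972833  -1.62257418 10.76146923]
```

```bash
python3 -m jog '[0,0,0,0,0,0,5, 0,0,0,0,0,0,5, 0,0,0,0,0,0,5, 0,0,0,0,0,0,5, 0,0,0,0,0,0,5, 0,0,0,0,0,0,5, 0,0,0,0,0,0,5, 0,0,0,0,0,0,5]'; python3 -m jog '[0,0,0,0,0,0,5, 0,0,0,0,0,0,5, 0,0,0,0,0,0,5, 0,0,0,0,0,0,5, 0,0,0,0,0,0,5]'
```

```text
t: 21.2
ee_pos: [495.0, 324.2, 163.7]
orientation: [-3.14, 0.001, -1.571]
contact_force: [-1.6, -2.0, 10.1]
opening: 0.378
t: 21.7
ee_pos: [494.9, 324.2, 163.6]
orientation: [-3.14, 0.0, -1.571]
contact_force: [-0.7, -2.2, 10.2]
opening: 0.379
```

```bash
python3 -m jog '[0,0,-1,0,0,0,5, 0,0,-1.8,0,0,0,5, 0,0,-1.8,0,0,0,5]'; python3 -m jog '[0,0,0,0,0,0,42, 0,0,0,0,0,0,42, 0,0,0,0,0,0,42, 0,0,0,0,0,0,42, 0,0,0,0,0,0,42, 0,0,0,0,0,0,42]' 8
```

```text
t: 22.0
ee_pos: [494.1, 323.9, 163.8]
orientation: [3.141, -0.0, -1.571]
contact_force: [-0.5, -1.2, 2.7]
opening: 0.376
t: 22.6
ee_pos: [494.2, 324.0, 163.8]
orientation: [3.141, 0.0, -1.571]
contact_force: [0.1, -1.1, -1.3]
opening: 0.425
```

```bash
python3 -m jog '[0.3,0,0,0,0,0,42, 0.3,0,0,0,0,0,42, 0.3,0,-2,0,0,0,42, 0.3,0,-4,0,0,0,42, 0.3,0,-4,0,0,0,42]'; python3 -m jog '[0,0,-5,0,0,0,42, 0,0,-12,0,0,0,42, 0,0,-20,0,0,0,42, 0,0,-35,0,0,0,42, 0,0,-55,0,0,0,42, 0,0,-80,0,0,0,42, 0,0,-98,0,0,0,42, 0,0,-103,0,0,0,42, 0,0,-103,0,0,0,42, 0,0,-103,0,0,0,42]'
```

```text
t: 23.1
ee_pos: [494.5, 323.8, 168.4]
orientation: [-3.141, 0.0, -1.571]
contact_force: [-0.5, -0.2, -0.6]
opening: 0.426
t: 24.1
ee_pos: [493.8, 323.5, 270.2]
orientation: [3.141, -0.0, -1.571]
contact_force: [-0.3, -0.4, -1.7]
opening: 0.43
```

Run:
```python
from h import *
T=tool(); print(T[:3,3],state()['contact_force']); im=vision.capture('wrist'); a=im[110:330,190:400]; b=vision.capture('scene')[100:190,290:420]; 
c=np.zeros((440,800,3),np.uint8); c[:,:420]=cv2.resize(a,(420,440),interpolation=2); b=cv2.resize(b,(380,263),interpolation=2); c[:263,420:]=b; save(c,'w7')
```

```text
[493.77462766 323.51004829 270.19833868] [-0.32599828 -0.38162298 -1.68812761]
```

View pics/w7.png

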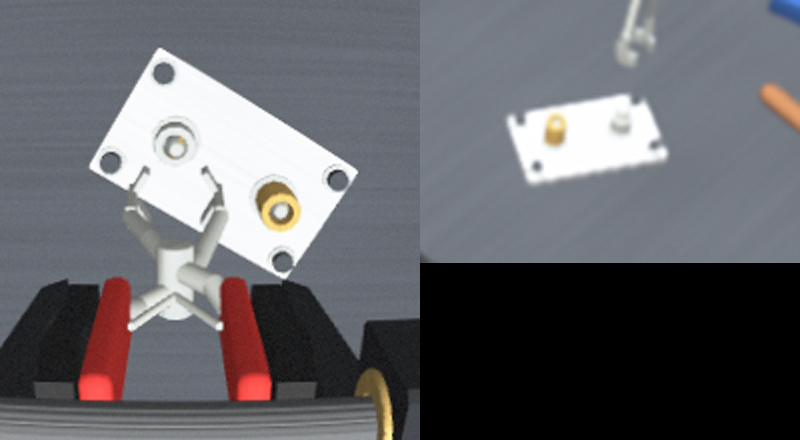

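```bash
python3 -m jog '[15,-1,0,0,0,0,42, 45,-4,0,0,0,-0.02,42, 85,-7,0,0,0,-0.05,42, 125,-10,0,0,0,-0.08,42, 165,-14,0,0,0,-0.11,42, 205,-17,0,0,0,-0.14,42, 245,-20,0,0,0,-0.17,42, 285,-24,0,0,0,-0.2,42, 325,-27,0,0,0,-0.214,42, 365,-30,0,0,0,-0.214,42, 405,-34,0,0,0,-0.214,42, 445,-37,0,0,0,-0.214,42, 485,-40,0,0,0,-0.214,42, 525,-44,0,0,0,-0.214,42, 565,-47,0,0,0,-0.214,42, 595,-50,0,0,0,-0.214,42, 615,-51.5,0,0,0,-0.214,42, 621.5,-51.8,0,0,0,-0.214,42, 621.5,-51.8,0,0,0,-0.214,42, 621.5,-51.8,0,0,0,-0.214,42]'
python3 - <<'E'
from h import *
T=tool(); print(T[:3,3],state()['contact_force'],state()['orientation']); im=vision.capture('wrist'); save(cv2.resize(im[110:330,190:370],None,fx=3,fy=2.7,interpolation=2),'w8')
print((np.linalg.inv(T)@[545.6,-298,151,1])[:3])
E
```

```text
t: 26.2
ee_pos: [545.8, -296.6, 270.7]
orientation: [3.141, 0.001, -1.356]
contact_force: [-0.8, 0.9, -1.0]
opening: 0.428
[ 545.78781044 -296.55522995  270.71964603] [-0.80172382  0.92993118 -0.99982255] [ 3.14136014e+00  9.88944557e-04 -1.35605437e+00]
[  1.4899596    0.46353441 119.7183421 ]
```

View pics/w8.png

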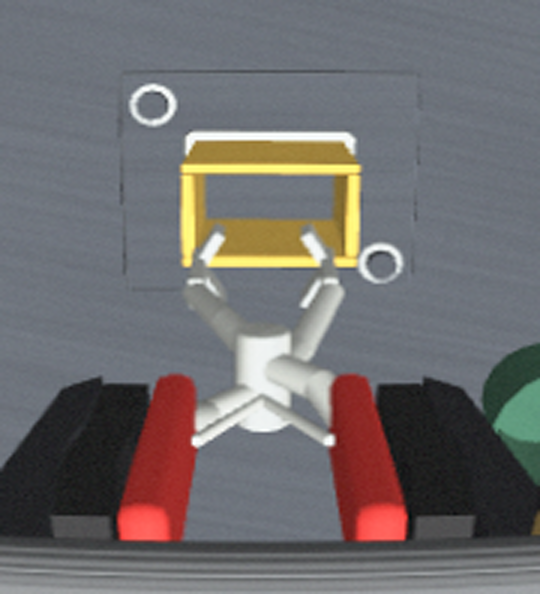

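```bash
python3 -m jog '[1.7,0.5,0,0,0,0,42, 1.7,0.5,20,0,0,0,42, 1.7,0.5,40,0,0,0,42, 1.7,0.5,55,0,0,0,42, 1.7,0.5,70,0,0,0,42, 1.7,0.5,85,0,0,0,42, 1.7,0.5,100,0,0,0,42, 1.7,0.5,110,0,0,0,42, 1.7,0.5,114,0,0,0,42, 1.7,0.5,115,0,0,0,42, 1.7,0.5,115,0,0,0,42]'; python3 -m jog '[0,0,1,0,0,0,42, 0,0,2,0,0,0,42, 0,0,2,0,0,0,42]'
```

```text
t: 27.35
ee_pos: [546.0, -299.9, 156.3]
orientation: [-3.141, -0.001, -1.357]
contact_force: [0.2, -0.9, -0.9]
opening: 0.418
t: 27.65
ee_pos: [545.8, -299.7, 154.2]
orientation: [-3.141, -0.0, -1.357]
contact_force: [-0.1, 0.4, -2.4]
opening: 0.425
```

```bash
python3 -m jog '[0,0,0.6,0,0,0,42, 0,0,1.2,0,0,0,42, 0,0,1.2,0,0,0,42]'; python3 -m jog '[0,0,0.5,0,0,0,42, 0,0,0.5,0,0,0,42]'
```

```text
t: 27.95
ee_pos: [546.2, -299.8, 153.7]
orientation: [-3.141, -0.001, -1.357]
contact_force: [-0.1, 0.7, 4.4]
opening: 0.428
t: 28.15
ee_pos: [546.4, -300.1, 153.6]
orientation: [-3.14, -0.002, -1.357]
contact_force: [-0.7, 0.7, 6.7]
opening: 0.424
```

```bash
python3 -m jog '[0,0,-1.5,0,0,0,42, 0,0,-1.5,0,0,0,44, 0,0,-1.5,0,0,0,46, 0,0,-1.5,0,0,0,49, 0,0,-1.5,0,0,0,53, 0,0,-1.5,0,0,0,60, 0,0,-1.5,0,0,0,70, 0,0,-1.5,0,0,0,80, 0,0,-1.5,0,0,0,80]'; python3 -m jog '[0,0,-5,0,0,0,80, 0,0,-15,0,0,0,80, 0,0,-30,0,0,0,90, 0,0,-50,0,0,0,90, 0,0,-75,0,0,0,90, 0,0,-100,0,0,0,90, 0,0,-100,0,0,0,90, 0,0,-100,0,0,0,90]'
python3 - <<'E'
from fit import *
T=tool(); im=vision.capture('wrist'); save(im,'w9'); s=state(); print(s['ee_pos'],s['contact_force'],s['t'])
hsv=cv2.cvtColor(im[:,:,::-1].copy(),cv2.COLOR_BGR2HSV); W=np.zeros((420,560),bool); W[140:262,220:340]=1
r=((cv2.inRange(hsv,(0,150,60),(8,255,255))|cv2.inRange(hsv,(174,150,60),(180,255,255)))>0)&W
y=(cv2.inRange(hsv,(18,120,70),(32,255,255))>0)&W; y=cv2.morphologyEx(y.astype(np.uint8),cv2.MORPH_OPEN,np.ones((2,2)))>0
print(cv2.connectedComponentsWithStats(r.astype(np.uint8))[2:])
print('grips',fit('wrist',T,r,~W,[545,-298,.21],9,20,121,173)); print('holder',fit('wrist',T,y,cv2.dilate(r.astype(np.uint8),np.ones((3,3)))>0,[545,-298,.21],20,30,8,73))
vision.capture('scene')
for c in('wrist','scene'):
  for n in('tongs','tongs_jaw','holder_floor'):
    for q in spotter.tip_of(c,n)[:1]: v,u=q['point']; print(c,n,round(q['confidence'],2),[u,v],at_z(c,u,v,8,T)[:2])
E
```

```text
t: 29.05
ee_pos: [545.8, -299.6, 153.8]
orientation: [-3.142, -0.0, -1.357]
contact_force: [0.3, 0.3, 0.2]
opening: 0.797
t: 29.85
ee_pos: [546.1, -299.8, 255.0]
orientation: [-3.14, -0.002, -1.357]
contact_force: [-0.3, -0.6, -0.1]
opening: 0.902
[ 545.54366505 -299.4178215   253.59926319] [-0.04817664  0.10779558 -0.56393182] 29.9
(array([[     0,      0,    560,    420, 234320],
       [   245,    201,     15,     42,    450],
       [   291,    201,     14,     41,    430]], dtype=int32), array([[279.51939228, 209.45365312],
       [252.34444444, 221.93555556],
       [297.35116279, 221.74186047]]))
grips (array([ 5.43291646e+02, -2.98597477e+02,  2.41398645e-01]), np.float64(0.0892931776275353))
holder (array([ 5.44998767e+02, -2.99334500e+02,  2.21974502e-01]), np.float64(0.020149974697520334))
wrist tongs 0.55 [275.3, 180.7] [ 545.48087309 -297.83522247]
wrist tongs_jaw 0.97 [273.5, 184.7] [ 540.39028977 -296.78627641]
wrist holder_floor 0.79 [274.8, 179.3] [ 546.97956205 -296.91850322]
scene tongs 0.51 [210.2, 287.3] [ 549.36882673 -292.12522495]
scene tongs_jaw 0.64 [205.4, 287.1] [ 540.62738167 -300.51774648]
scene holder_floor 0.72 [209.2, 289.9] [ 553.10330792 -298.33850546]
```

```bash
python3 -c "
from plant import finish_job; print(finish_job())"
```

```text
the job is handed in; nothing more can be done
None
```

The spacer is on the stand's empty pin, the tongs are back in their holder, and the job was handed in at about 30 s of the 72 s allowed. No verdict was reported.

- **Pulling the spacer:** I gripped it with 60 N at the bottom of the jig and lifted it clear, with no hard contact between the tongs and the jig.
- **Pressing home:** Rubbing on the pin was about 3–5 N. The push rose sharply at TCP height 163.75 mm, matching the 163.7 mm I had worked out for fully home. I held roughly 12–13 N total, counting the tongs' weight, for about 1.5 s. The highest reading was about 14 N total, so below the 17 N limit.
- **Letting go:** I eased off the push, opened the tongs and lifted them. The picture afterwards showed the spacer on the pin and the brass spacer apparently where it had been.
- **Returning the tongs:** Floor contact came at about 153.6 mm, against 153.0 mm when I picked them up. The final wrist view showed the grips upright and within about 2 mm of the holder's centre, with no contact force left on the robot.

**Disagreements:**
- Camera position estimates differed by 1–3 mm between views.
- At the pin I had to correct a sideways offset of about 0.7 mm by feel.
- I did not measure the spacer's final height separately after release.
- I also did not re-measure the tee, magnet and tin at the end.

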